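# Bolt the pantry chest

## Task

Bolt the two lid leaves of the white pantry chest together: lift the barrel bolt's handle up out of its notch, slide the bolt across into the keeper on the other leaf, and lower the handle all the way down into the far notch, then let go. Work gently and by feel: never press the handle against the guide, a notch wall or an end stop with more than about 15 N, and leave the things around where they stand.

Things in the scene. Friction and masses are not known exactly. Their poses are not given: they have to be found in the camera images.
- chest: white chest, 120 (x) x 280 (y) x 90 mm, fixed to the worktop; origin at the centre of its underside, x pointing away from the robot, y to the left along the lid, z up. Its lid is two wooden leaves that meet at y = 0. A steel barrel bolt lies along y near the front edge of the left leaf; its axis is at x = -35, z = 104 mm in this frame.
- guide: steel guide of the bolt, fixed on the left leaf; origin on the bolt's axis at the middle of the home notch (chest frame -35, 115, 104 mm), axes parallel to the chest's. It has a home notch (left) and a far notch (right), each 12 mm wide in y for the 8 mm handle rod and open at the top and front, 22 to 32 mm in front of the axis (-x).
- rail (a point): middle of the rail's top between the notches: 27 mm in front of the bolt's axis and 14 mm above it. The rail keeps the handle up between the notches: the rod slides freely along only when lifted more than 0.68 rad, and otherwise rests or rubs on it. A push down on the knob bears on the rail about 2.4 times as hard, by leverage.
- far_mid (a point): on the bolt's axis, 69 mm right (-y) of the home notch: the middle of where the far notch may be. The far notch is in an end piece clamped anywhere within 19 mm either way along y, so 50 to 88 mm from the home notch; its true place is not reported and must be felt or seen.
- end_block (a point): on the home end block (a like block stands right of the far notch and moves with it): 40 x 12 mm, front 32 mm before the axis, top 22 mm above it (clamp screw on the right one 27 mm). Its inner face is the notch wall, 6 mm from the notch's middle, and stops the rod at any lift: the handle slid right comes against it 2 mm past the far notch's middle. This point is the block's top centre.
- knob: steel ball, 20 mm in diameter, at the end of the handle: the part to grasp. Origin at the ball's centre, 65 mm from the bolt's axis; the 8 mm round rod runs from it along its own +x to the axis. Lying in a notch the rod is level and the ball hangs in front of the chest, 104 mm above the worktop; lifted upright the ball is straight above the axis.
- bolt (a joint): slide of the bolt in m: 0 with the handle in the middle of the home notch, growing as the bolt goes right (chest -y). The notch lets it play 2 mm. About 1 N of friction.
- handle (a joint): turn of the handle about the bolt's axis in rad: 0 lying level towards the robot in a notch, 1.57 upright, stop at 1.75; about 0.67 when it rests on the rail. It is light (70 g) and falls by its own weight when let go in front of upright.
- keeper (a point): middle of the steel keeper bridge on the right leaf, 20 mm long along the bolt, into which the bolt's round end (12 mm) slides
- teaspoon: steel teaspoon, 130 mm, lying on the rear of the chest's right lid leaf; a bystander, to be left where it is
- honey_jar: honey jar with yellow cap, 64 x 64 x 87 mm, standing right beside the chest; a bystander, to be left where it is
- mug_print: white mug, 102 mm high; a bystander, to be left where it is
- tumbler: clear tumbler, 91 mm high; a bystander, to be left where it is
- grater: flat grater sheet, 70 x 112 x 32 mm, on the worktop in front of the chest; a bystander, to be left where it is
- scissors: scissors with black grips, lying on the worktop; a bystander, to be left where it is
- sugar_pot: white lidded pot, 85 mm high; a bystander, to be left where it is
- blue_beaker: blue beaker, 95 mm high; a bystander, to be left where it is

How it is judged:
By the outcome, as a careful person would: the job done as asked, in the order asked, and still so for the second after the job is handed in, with the robot touching nothing.
It also fails if it takes over 48 s, if anything falls off the work surface, if the arm or the gripper's body presses on something with over 40 N, if the wrist force passes 120 N, or if a joint passes its speed limit or range.

## Robot

A 6-joint arm with a two-finger parallel gripper is mounted at the origin on a cart in front of the work surface, level with it; the furniture and walls round the work are solid. World frame = base frame: x ahead of the robot, y to its left, z up, the work surface at z = 0. Lengths are in m, angles in rad, forces in N, time in s.
With the tool pointing down it reaches from about 0.325 to 1 m from the base axis. Payload 5.1 kg.
Tool frame: the origin (TCP) lies midway between the tips of the shut fingers; the grasp point (between the pads) lies 19 mm behind it; x points along the fingers, z is the direction in which the jaws open and shut, and the axes are right-handed (so a half turn about x gives the same grasp; the last joint's range is limited). The gripper opens to 85 mm and grips with 20 to 120 N. Pads are 22 mm wide; open, the fingers measure 114 mm over their backs; the gripper's body (76 mm by 85 mm) begins 54 mm behind the grasp point. The pads swing forward as they close: fully open they stand 13 mm farther back than shut.
Start: joints at [1.095, 0.124, 1.65, -0, 1.367, -0.083], TCP at [0.249, 0.6, 0.231] pointing down, gripper open.
Joint ranges: [-2.61, 2.61], [-1.02, 2.33], [0.03, 2.71], [-1.35, 4.49], [0.32, 2.68], [-2.91, 2.91]. Speed limits (rad/s): [2.57, 2.57, 3.14, 3.14, 3.14, 3.14].

## Interface

Orientations are given as a unit quaternion [w, x, y, z].
In Python, from cell import arm, imaging, finder gives the robot as it stands.
- The arm moves only by the shell command python3 -m jog 'ROWS' [FORCE]. ROWS is JSON, a list of rows, each a list of 5 numbers: the shift along the tool's x, y, z in cm, then the turn about the tool's x in rad, then the opening, from 0 (shut) to 1 (fully open). In form: [[x, y, z, yaw, fingers], ...]. A call has 1 to 20 rows; each row shifts and turns the pose as measured when the row begins, along the tool's axes as they then stand; what a row does not reach is not made up. A row lasts 1/12 s, in which the tool goes at most 41.7 mm and 7.16 degrees, less where a joint would pass 70% of its speed; a pose out of reach is approached as far as the arm can. A call is refused whole if a number of a shift passes 4.17 or a number of a turn 0.125, either way. A call with a gripper value outside its range is refused whole. The fingers move at their own pace and stop on an object; FORCE is the grip in N (left out, the last holds). Time passes only in rows, so rows that do not move let the fingers close. It gives the time, the measured TCP pose, the force and the opening at its end, in the units of the state.
- arm.sense(): the state, without advancing time (a new reading comes with each control period).
- imaging.read_camera(name): name is "scene" or "top" or "wrist"; returns the picture (420x560x3 uint8, red, green, blue); there is no depth.
- imaging.calibration(name): a dict with "fovy" (degrees; the focal length in pixels is half the picture's height over the tangent of half this angle, whatever the lens; pixels are square), "cx", "cy" (the principal point, pixels), "origin" and "attitude" of the camera in the world. Camera axes: x right, y down, z forward; pixel columns grow to the right and rows downward; lengths in m; the calibration is good to about 2 mm. A picture is of the moment at which its call begins: read the wrist's pose just before it. calibration takes no time and is no camera call; for the wrist camera it gives the pose at the moment of the call.
- arm.finish_job(): hands the job in, once; it reports no verdict.
Trained networks look in the newest picture that a camera, given by its name, has taken for a name from the list of things; names that differ only in an ending like _2 or _b are one class to them, and where a whole thing is asked for, a point or a joint stands for the part that bears it (a point fixed in the world has none). Each returns a list of dicts, best first, with "conf" (0 to 1); they miss things now and then, are a little off and sometimes report something else, mostly with a low value. They report only what shows in the picture. A call takes as long as a camera call.
- finder.regions_of(label, camera): "mask" (420x560 bool, what is visible of it) and "bbox" ([centre column, centre row, width, height] in pixels, round what is visible of it).
The state is a dict: "time": time; "joint_positions": joint angles; "joint_vel": joint speeds; "tau": joint torques, N m; "ee_pos": TCP position; "ee_rot": TCP orientation; "ft_force": force on the tool from outside, world axes, zero at the start; "torque": the same for the moment, N m; "finger_gap": finger opening in m.
Only numpy, scipy, OpenCV 4.12 (cv2) and the standard library are available. Lean on these libraries where they do the work, as an engineer would, in place of code of your own. Each camera call takes 0.05 s, during which the arm holds its last target. There are 200 camera calls.

## Working session

There is one attempt and no reset: what is moved stays moved. The work goes in short steps, Python scripts to look and compute and a shell command to move; the robot and the scene stay as the last step left them, time stands still between calls to the robot, and variables do not carry over. Pictures are saved under pics/ and viewed, about 8 in all and at most 12, crops included, and the job is handed in when it is done.

```bash
ls; mkdir -p pics
cat > h.py <<'E'
import numpy as np, cv2
from cell import arm, imaging, finder
from scipy.spatial.transform import Rotation as R
def cam(n):
    c=imaging.calibration(n); f=210/np.tan(np.radians(c["fovy"])/2)
    a=np.array(c["attitude"]); M=a if a.shape==(3,3) else R.from_quat(np.r_[a[1:],a[0]]).as_matrix()
    return f,c["cx"],c["cy"],np.array(c["origin"]),M
def proj(n,p):
    f,cx,cy,o,M=cam(n); q=(np.atleast_2d(p)-o)@M
    return np.c_[cx+f*q[:,0]/q[:,2],cy+f*q[:,1]/q[:,2]]
def atz(n,u,v,z):
    f,cx,cy,o,M=cam(n); d=M@[(u-cx)/f,(v-cy)/f,1]; return o+d*(z-o[2])/d[2]
def save(n,fn):
    im=imaging.read_camera(n); cv2.imwrite("pics/"+fn,im[:,:,::-1]); return im
E
python3 - <<'E'
from h import *
for n in("scene","top"):
    print(n,imaging.calibration(n)); save(n,n+"1.png")
    for l in("knob","chest","keeper","guide"):
        for r in finder.regions_of(l,n)[:2]: print(l,round(r["conf"],2),np.round(r["bbox"],1))
print(arm.sense())
E
```

```text
pics
scene {'fovy': 43.8857611080846, 'cx': 281.17683792656356, 'cy': 204.4729702592653, 'origin': array([-0.30988058,  0.79778163,  1.44521058]), 'attitude': array([ 0.12396835, -0.3490188 ,  0.87155324, -0.3212673 ])}
chest 0.74 [253.5 204.9  77.3  67.5]
keeper 0.69 [255.7 203.8  74.8  67.4]
guide 0.26 [252.1 216.1  32.8  37.1]
guide 0.16 [168.6 256.6  23.2  13.5]
top {'fovy': 55.01394408197344, 'cx': 274.73584629300234, 'cy': 205.10090139255283, 'origin': array([ 0.29261837, -0.00410992,  1.12045442]), 'attitude': array([-0.04952765,  0.71036196, -0.69894044,  0.06644664])}
chest 0.67 [265.1 178.1 113.7  65.1]
chest 0.31 [340.9 239.1  28.5  71.9]
keeper 0.65 [263.  179.7 110.7  66.6]
guide 0.77 [236.8 189.4  52.4  24. ]
guide 0.22 [198.9 241.   48.4  33.7]
{'time': 0.5, 'joint_positions': array([ 1.09541506e+00,  1.23818036e-01,  1.65033327e+00, -2.47540902e-05,
        1.36750202e+00, -8.26080674e-02]), 'joint_vel': array([-0.00223705, -0.00208975,  0.00035436,  0.00128172, -0.00048874,
        0.00041036]), 'tau': array([-7.36940037e-04, -4.23079062e+01, -3.65318763e+01, -9.22591403e-05,
        1.25463601e-03,  1.31730522e-05]), 'ee_pos': array([0.24881407, 0.60046317, 0.23129084]), 'ee_rot': array([ 0.58793678, -0.39284506,  0.58796598,  0.39280926]), 'ft_force': array([0.65431724, 0.55759011, 0.08257525]), 'torque': array([-0.01997793,  0.02091332, -0.00829824]), 'finger_gap': 0.08570047556774861}
```

Run:
```python
import cv2
a=cv2.imread("pics/top1.png")[120:290,160:390]; a=cv2.resize(a,None,fx=3.4,fy=3.4,interpolation=cv2.INTER_CUBIC); cv2.imwrite("pics/c1.png",a)
```

```text
(no output)
```

View pics/c1.png

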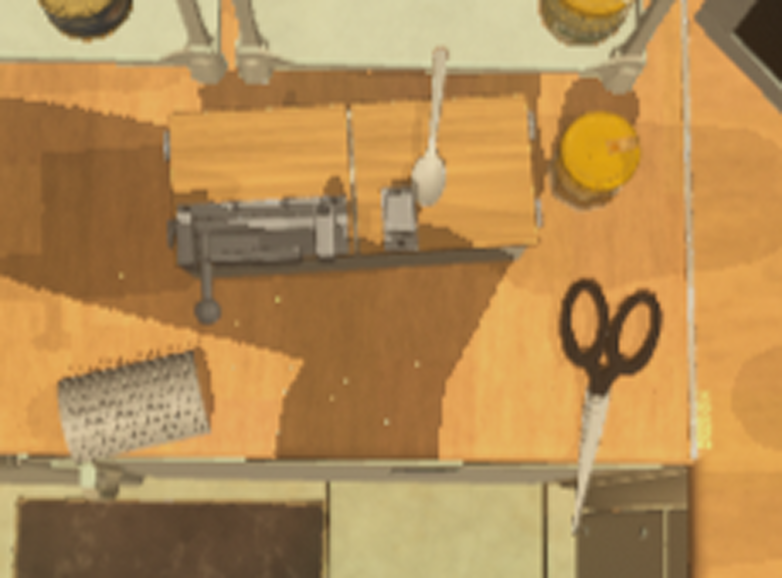

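View pics/scene1.png

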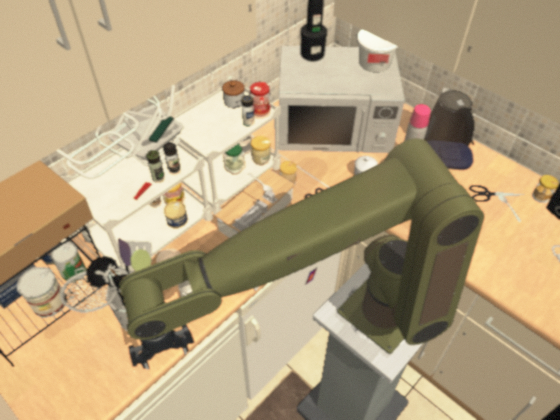

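The top crop shows the knob at full-image px (221, 211.5), the lid corners at about (209.4,153), (315,148), (319,191.5), (214,199), and the right end block with its screw near (255.5,187). The scene view is mostly blocked by the arm.

```bash
cat >> h.py <<'E'
def c2f(x,y): return 160+x/3.4,120+y/3.4
E
python3 - <<'E'
from h import *
L=[atz("top",*c2f(*p),.09)[:2] for p in((168,113),(527,95),(540,243),(185,268))]
print(np.round(L,4)); k=atz("top",*c2f(208,311),.104); print("knob",k)
print("sides",[np.linalg.norm(L[i]-L[(i+1)%4]).round(3) for i in range(4)])
ey=(L[0]-L[1]); a=np.arctan2(ey[1],ey[0])-np.pi/2; a2=np.arctan2(*(L[3]-L[2])[::-1])-np.pi/2
b=atz("top",*c2f(326,228),.126); h=atz("top",*c2f(190,235),.126); rod=atz("top",*c2f(207,262),.104)
print("yaw",a,a2,"rod",rod, "rodyaw",np.arctan2(*(rod-k)[1::-1]))
for y in (a,a2):
    u=np.array([-np.sin(y),np.cos(y)]); print("block slide",(k[:2]-b[:2])@u-.012,"home blk",(h[:2]-k[:2])@u)
    q=arm.sense(); T=R.from_quat(np.r_[q["ee_rot"][1:],q["ee_rot"][0]]).as_matrix(); tz=T[:,2]
    print("toolz",T.round(3).tolist())
    # signed turn about tool x (down)
    d=np.arctan2(tz[1],tz[0]); 
    for s in(0,np.pi): print("turn about x", -((y+np.pi/2+s-d+np.pi)%(2*np.pi)-np.pi))
E
```

```text
[[ 0.599   0.1465]
 [ 0.6196 -0.1326]
 [ 0.5018 -0.1423]
 [ 0.4772  0.1287]]
knob [0.44237305 0.10852684 0.104     ]
sides [np.float64(0.28), np.float64(0.118), np.float64(0.272), np.float64(0.123)]
yaw 0.07383339764876751 0.09050190747283682 rod [0.47957103 0.11060718 0.104     ] rodyaw 0.05586808008033651
block slide 0.0794686174975942 home blk 0.008863685090975739
toolz [[-0.0, -0.924, 0.383], [-0.0, 0.383, 0.924], [-1.0, -0.0, -0.0]]
turn about x -0.4666015962260537
turn about x 2.674991057363739
block slide 0.08035222257023698 home blk 0.007963132370058272
toolz [[-0.0, -0.924, 0.383], [-0.0, 0.383, 0.924], [-1.0, -0.0, -0.0]]
turn about x -0.483270106050123
turn about x 2.6583225475396697
```

```bash
python3 -m jog '[[0,0,0,-0.117,0.5],[0,0,0,-0.117,0.5],[0,0,0,-0.117,0.5],[0,0,0,-0.116,0.5],[0,-1,-3.8,0,0.5],[0,-1,-3.8,0,0.5],[0,-1,-3.8,0,0.5],[0,-1,-3.8,0,0.5],[0,-1,-3.8,0,0.5],[0,-1,-3.8,0,0.5],[0,-1,-3.8,0,0.5],[0,-1,-3.8,0,0.5],[0,-1,-3.8,0,0.5],[0,-1,-3.8,0,0.5],[0,-1,-3.8,0,0.5]]' 20
cat >> h.py <<'E'
def tgt(p,yaw):
    q=arm.sense(); T=R.from_quat(np.r_[q["ee_rot"][1:],q["ee_rot"][0]]).as_matrix()
    d=np.array(p)-q["ee_pos"]; cur=np.arctan2(T[1,2],T[0,2])-np.pi/2
    print("t",q["time"].__round__(2),"ee",q["ee_pos"].round(4),"yaw",round(cur,3),"rows-cm",(T.T@d*100).round(2),"turn",round(cur-yaw,3),"F",q["ft_force"].round(1),"gap",round(q["finger_gap"]*1000,1),"vertical",T[2,0].round(4))
E
python3 -c '
from h import *
tgt([.4424,.1085,.11],.075)'
```

```text
time: 1.75
ee_pos: [0.4029, 0.1857, 0.2309]
ee_rot: [-0.473, 0.528, -0.469, -0.527]
ft_force: [1.1, 0.3, 0.3]
finger_gap: 0.0426
t 1.75 ee [0.4029 0.1857 0.2309] yaw 0.114 rows-cm [12.08 -2.99 -8.16] turn 0.039 F [1.1 0.3 0.3] gap 42.6 vertical -1.0
```

```bash
python3 -m jog '[[0,-1,-2.8,0.039,0.5],[0,-1,-2.8,0,0.5],[0,-1,-2.5,0,0.5],[0,0,0,0,0.5],[0,0,0,0,0.5]]'
python3 - <<'E'
from h import *
tgt([.4424,.1085,.11],.075)
im=save("wrist","w1.png"); print(cam("wrist")[3:])
print("knob px",proj("wrist",[.4424,.1085,.104]))
for r in finder.regions_of("knob","wrist")[:2]: print(r["conf"],r["bbox"])
cv2.imwrite("pics/w1b.png",im[:,:,::-1])
E
```

```text
time: 2.17
ee_pos: [0.4426, 0.0967, 0.2327]
ee_rot: [-0.487, 0.517, -0.481, -0.513]
ft_force: [-0.1, -0.2, 0.2]
finger_gap: 0.0428
t 2.17 ee [0.4426 0.0967 0.2327] yaw 0.062 rows-cm [12.27  0.08  1.16] turn -0.013 F [-0.1 -0.2  0.2] gap 42.8 vertical -0.9999
(array([0.36245832, 0.09210664, 0.37418122]), array([[-0.06326219,  0.94626898,  0.31713231],
       [ 0.99799455,  0.05928713,  0.02217921],
       [ 0.00218563,  0.31789942, -0.94812192]]))
knob px [[288.09002659 195.48553604]]
0.68 [291.1, 224.2, 24.1, 83.1]
0.35 [237.6, 234.0, 166.8, 98.0]
```

View pics/w1.png

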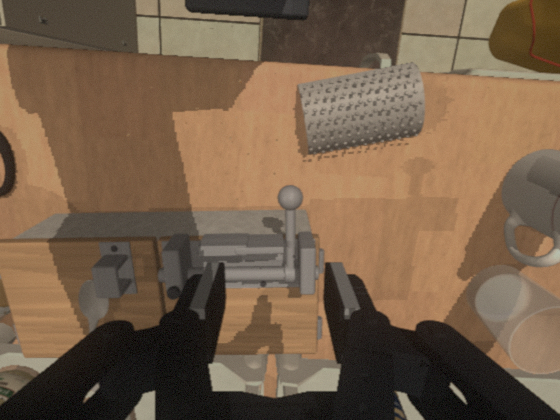

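Run:
```python
import cv2
a=cv2.imread("pics/w1.png")[180:310,140:340]; cv2.imwrite("pics/c2.png",cv2.resize(a,None,fx=4,fy=4,interpolation=cv2.INTER_CUBIC))
```

```text
(no output)
```

View pics/c2.png

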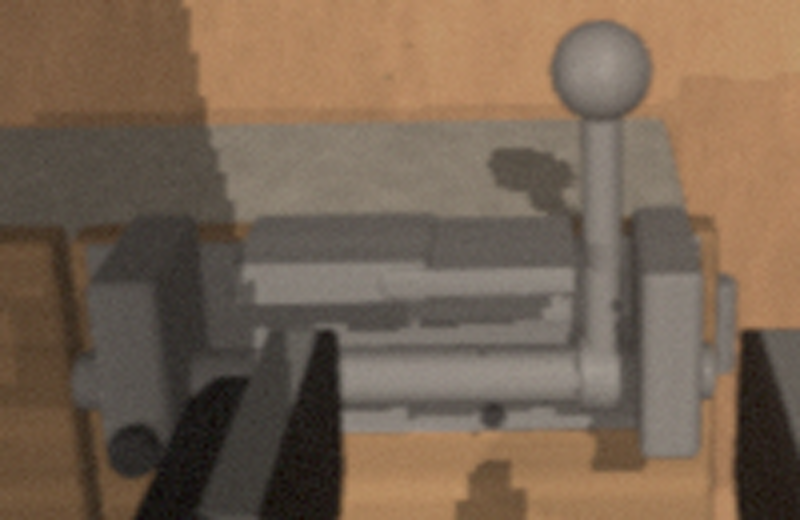

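Run:
```python
from h import *
P=lambda x,y,z: atz("wrist",140+x/4,180+y/4,z)
k=P(601,69,.104); r=P(600,375,.104+.006)
b=P(160,280,.126); h=P(640,270,.126); b0=P(93,282,.126); h1=P(699,270,.126)
print("knob",k,"hub",r,np.linalg.norm((r-k)[:2]),"rodyaw",np.arctan2(*(r-k)[1::-1]))
v=h-b; y=np.arctan2(v[1],v[0])-np.pi/2; print("blockyaw",y, "span",np.linalg.norm(v),"slide",np.linalg.norm(v)-.012, "widths",np.linalg.norm(b-b0),np.linalg.norm(h1-h))
yaw=.073;u=np.array([-np.sin(yaw),np.cos(yaw)])
print("home inner-knob",(h-k)[:2]@u,"slide via knob",(k-b)[:2]@u-.006)
tgt([k[0],k[1],.104-.013],.073)
```

```text
knob [0.44336445 0.11109777 0.104     ] hub [0.50635681 0.11559466 0.11      ] 0.06315266102405909 rodyaw 0.07126696809931703
blockyaw 0.08636044162235201 span 0.089478893898624 slide 0.077478893898624 widths 0.01252579818386524 0.010986699467246267
home inner-knob 0.006472183219812052 slide via knob 0.07699872474367363
t 2.27 ee [0.4423 0.0978 0.2326] yaw 0.064 rows-cm [14.16 -0.05  1.3 ] turn -0.009 F [-0.1  0.1 -0.6] gap 42.6 vertical -0.9999
```

```bash
python3 -m jog '[[2,0,0.6,-0.009,0.5],[3,0,0.6,0,0.5],[3,0,0,0,0.5],[3,0,0,0,0.5],[2,0,0,0,0.5],[0,0,0,0,0.5],[0,0,0,0,0.5]]'; python3 -c '
from h import *
tgt([.4432,.110,.087],.073)'
```

```text
time: 2.85
ee_pos: [0.4426, 0.1195, 0.1018]
ee_rot: [-0.483, 0.525, -0.472, -0.518]
ft_force: [0.6, -0.2, 0.6]
finger_gap: 0.0428
t 2.85 ee [0.4426 0.1195 0.1018] yaw 0.088 rows-cm [ 1.47  0.05 -0.96] turn 0.015 F [ 0.6 -0.2  0.6] gap 42.8 vertical -0.9998
```

```bash
python3 -m jog '[[0,0,-0.4,0.015,0.5],[0,0,-0.4,0,0.5],[0,0,0,0,0.5]]'; python3 -c '
from h import *
tgt([.4432,.110,.087],.073)
q=arm.sense(); print(R.from_quat(np.r_[q["ee_rot"][1:],q["ee_rot"][0]]).as_matrix().round(3))'
```

```text
time: 3.1
ee_pos: [0.4445, 0.1129, 0.1052]
ee_rot: [-0.488, 0.523, -0.474, -0.514]
ft_force: [0.0, -0.3, -0.5]
finger_gap: 0.0431
t 3.1 ee [0.4445 0.1129 0.1052] yaw 0.075 rows-cm [ 1.81  0.19 -0.29] turn 0.002 F [ 0.  -0.3 -0.5] gap 43.1 vertical -0.9997
[[ 0.022 -0.997 -0.075]
 [ 0.006 -0.075  0.997]
 [-1.    -0.023  0.005]]
```

```bash
python3 -m jog '[[0.9,0.1,-0.1,0,0.5],[0.7,0,-0.1,0,0.5],[0,0,0,0,0.5]]'; python3 -c '
from h import *
tgt([.4432,.110,.087],.073)
save("wrist","w2.png")
for i in range(4): imaging.read_camera("wrist"); print(arm.sense()["ee_pos"].round(4))'
```

```text
time: 3.35
ee_pos: [0.447, 0.1107, 0.092]
ee_rot: [-0.49, 0.524, -0.472, -0.512]
ft_force: [0.2, 0.2, -0.5]
finger_gap: 0.0426
t 3.35 ee [0.447  0.1107 0.092 ] yaw 0.074 rows-cm [ 0.49  0.4  -0.04] turn 0.001 F [ 0.2  0.2 -0.5] gap 42.6 vertical -0.9995
[0.4472 0.1109 0.0927]
[0.4473 0.1109 0.0928]
[0.4474 0.111  0.0929]
[0.4474 0.111  0.093 ]
```

View pics/w2.png

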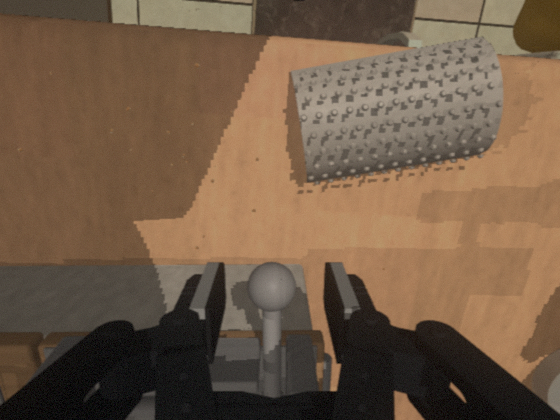

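```bash
python3 -c '
from h import *
k=atz("wrist",271,287,.104); print(k)
tgt([k[0],k[1],.087],.073)'; python3 -m jog '[[0.4,0.3,0,0,0.5],[0.2,0.1,0,0,0.5],[0,0,0,0,0.5]]'; python3 -c '
from h import *
tgt([.4432,.110,.087],.073)'
```

```text
[0.44478083 0.10994684 0.104     ]
t 3.6 ee [0.4474 0.111  0.093 ] yaw 0.074 rows-cm [ 0.59  0.29 -0.09] turn 0.001 F [-0.6 -1.1  0. ] gap 42.7 vertical -0.9995
time: 3.85
ee_pos: [0.4435, 0.1108, 0.0867]
ee_rot: [-0.491, 0.525, -0.471, -0.512]
ft_force: [0.1, -0.7, -0.5]
finger_gap: 0.0427
t 3.85 ee [0.4435 0.1108 0.0867] yaw 0.074 rows-cm [-0.03  0.04 -0.08] turn 0.001 F [ 0.1 -0.7 -0.5] gap 42.7 vertical -0.9995
```

```bash
python3 -m jog '[[0,0,0,0,0.1],[0,0,0,0,0.1],[0,0,0,0,0.1],[0,0,0,0,0.1],[0,0,0,0,0.1],[0,0,0,0,0.1]]' 20; python3 -c '
from h import *
tgt([.4432,.110,.087],.073)'
```

```text
time: 4.35
ee_pos: [0.4431, 0.1108, 0.0864]
ee_rot: [-0.49, 0.525, -0.472, -0.512]
ft_force: [-0.9, -0.3, -0.0]
finger_gap: 0.0184
t 4.35 ee [0.4431 0.1108 0.0864] yaw 0.075 rows-cm [-0.06 -0.   -0.08] turn 0.002 F [-0.9 -0.3 -0. ] gap 18.4 vertical -0.9995
```

```bash
cat >> h.py <<'E'
K0=np.array([.4431,.1108,.0864]); YAW=.074
ex=np.array([np.cos(YAW),np.sin(YAW),0]); ey=np.array([-np.sin(YAW),np.cos(YAW),0])
def st(th,s):
    "state vs arc; rows to reach handle th, slide s (m)"
    q=arm.sense(); d=q["ee_pos"]-K0
    print("fwd,left,up mm",(np.array([d@ex,d@ey,d[2]])*1e3).round(1),"th",np.arctan2(d[2],.065-d@ex).round(3),"r",np.hypot(d[2],.065-d@ex).round(4),"Fchest",np.round([q["ft_force"]@ex,q["ft_force"]@ey,q["ft_force"][2]],1))
    tgt(K0+ex*.065*(1-np.cos(th))+[0,0,.065*np.sin(th)]-ey*s,YAW)
E
python3 -m jog '[[-0.5,0,0,0,0.1],[-0.6,-0.1,0,0,0.1],[-0.5,-0.15,0,0,0.1],[-0.5,-0.15,0,0,0.1]]'; python3 -c '
from h import *
st(.85,0)'
```

```text
time: 4.68
ee_pos: [0.4461, 0.1111, 0.108]
ee_rot: [-0.49, 0.524, -0.472, -0.512]
ft_force: [2.1, 1.2, -3.3]
finger_gap: 0.018
fwd,left,up mm [ 3.   0.  21.6] th 0.336 r 0.0656 Fchest [ 2.2  1.  -3.3]
t 4.68 ee [0.4461 0.1111 0.108 ] yaw 0.075 rows-cm [-2.66 -1.99  0.01] turn 0.001 F [ 2.1  1.2 -3.3] gap 18.0 vertical -0.9995
```

```bash
python3 -m jog '[[-0.5,-0.23,0,0,0.1],[-0.5,-0.27,0,0,0.1],[-0.45,-0.32,0,0,0.1],[-0.45,-0.35,0,0,0.1],[-0.4,-0.38,0,0,0.1],[-0.3,-0.35,0,0,0.1],[0,0,0,0,0.1]]'; python3 -c '
from h import *
st(.9,0)'
```

```text
time: 5.27
ee_pos: [0.4664, 0.1126, 0.1389]
ee_rot: [-0.49, 0.524, -0.472, -0.512]
ft_force: [-0.5, 0.2, -1.2]
finger_gap: 0.0182
fwd,left,up mm [23.4  0.1 52.5] th 0.9 r 0.067 Fchest [-0.5  0.2 -1.2]
t 5.27 ee [0.4664 0.1126 0.1389] yaw 0.075 rows-cm [ 0.16 -0.12 -0.01] turn 0.001 F [-0.5  0.2 -1.2] gap 18.2 vertical -0.9995
```

```bash
python3 -m jog '[[0,0,-0.3,0,0.1],[0,0,-0.5,0,0.1],[0,0,-0.7,0,0.1],[0,0,-0.7,0,0.1],[0,0,-0.7,0,0.1],[0,0,-0.7,0,0.1],[0,0,-0.7,0,0.1]]'; python3 -c '
from h import *
st(.88,.072)'
```

```text
time: 5.85
ee_pos: [0.4686, 0.0667, 0.1376]
ee_rot: [-0.489, 0.523, -0.472, -0.514]
ft_force: [0.1, 0.9, -0.9]
finger_gap: 0.0186
fwd,left,up mm [ 22.2 -45.8  51.2] th 0.874 r 0.0668 Fchest [ 0.1  0.9 -0.9]
t 5.85 ee [0.4686 0.0667 0.1376] yaw 0.076 rows-cm [ 0.09 -0.14 -2.62] turn 0.002 F [ 0.1  0.9 -0.9] gap 18.6 vertical -0.9996
```

```bash
python3 -m jog '[[-0.05,0,-0.6,0,0.1],[0,0,-0.6,0,0.1],[0,0,-0.6,0,0.1],[0,0,-0.5,0,0.1],[0,0,-0.2,0,0.1],[0,0,0,0,0.1]]'; python3 -c '
from h import *
st(.88,.077)
im=save("wrist","w3.png")
cv2.imwrite("pics/w3c.png",cv2.resize(im[180:420,120:420,::-1],None,fx=2.5,fy=2.5))'
```

```text
time: 6.35
ee_pos: [0.4709, 0.0367, 0.1375]
ee_rot: [-0.49, 0.523, -0.473, -0.513]
ft_force: [-0.5, 0.6, -2.4]
finger_gap: 0.0182
fwd,left,up mm [ 22.2 -75.9  51.1] th 0.874 r 0.0667 Fchest [-0.5  0.6 -2.4]
t 6.35 ee [0.4709 0.0367 0.1375] yaw 0.073 rows-cm [ 0.11 -0.13 -0.11] turn -0.001 F [-0.5  0.6 -2.4] gap 18.2 vertical -0.9996
```

View pics/w3c.png

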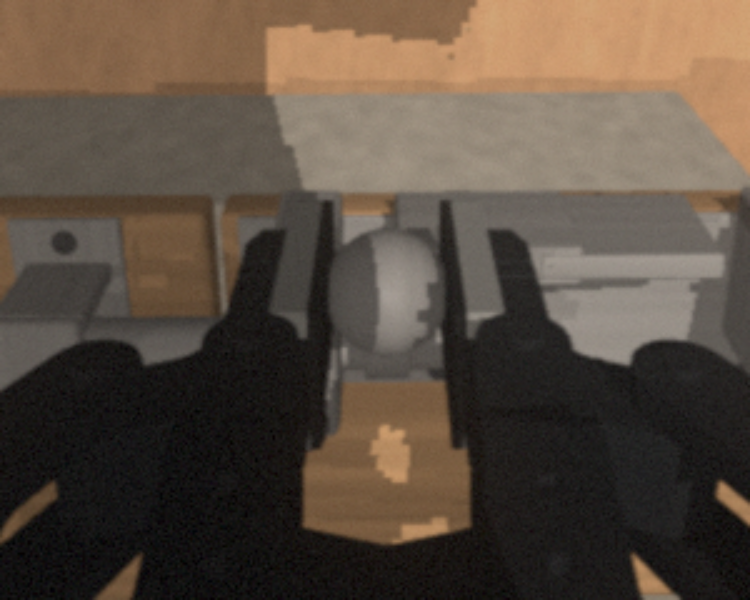

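Slide is 75.9 mm and the right block is still a little further (ball at crop px (387,290), notch gap at 340–397 lower down). Feel for the stop.

```bash
for i in 1 2 3; do python3 -m jog '[[0,0,-0.12,0,0.1],[0,0,0,0,0.1]]' >/dev/null; python3 -c '
from h import *
st(.88,.077)'; done
```

```text
fwd,left,up mm [ 22.2 -77.2  51.1] th 0.874 r 0.0666 Fchest [-0. -0. -2.]
t 6.57 ee [0.471  0.0355 0.1375] yaw 0.073 rows-cm [ 0.11 -0.13  0.02] turn -0.001 F [-0. -0. -2.] gap 18.2 vertical -0.9996
fwd,left,up mm [ 22.2 -78.2  51.1] th 0.874 r 0.0667 Fchest [ 0.4 -1.1 -1.7]
t 6.73 ee [0.4711 0.0344 0.1375] yaw 0.074 rows-cm [ 0.11 -0.13  0.12] turn 0.0 F [ 0.5 -1.1 -1.7] gap 18.5 vertical -0.9996
fwd,left,up mm [ 22.3 -79.3  51.1] th 0.875 r 0.0666 Fchest [-0.1 -0.9 -2.1]
t 6.9 ee [0.4712 0.0334 0.1375] yaw 0.075 rows-cm [ 0.11 -0.13  0.23] turn 0.001 F [-0.  -0.9 -2.1] gap 17.9 vertical -0.9996
```

```bash
for i in 1 2 3 4; do python3 -m jog '[[0,0,-0.08,0,0.1],[0,0,0,0,0.1]]' >/dev/null; python3 -c '
from h import *
st(.88,.077)'; done
```

```text
fwd,left,up mm [ 22.3 -80.   51.1] th 0.875 r 0.0666 Fchest [ 0.2  0.6 -2.4]
t 7.07 ee [0.4712 0.0326 0.1375] yaw 0.075 rows-cm [ 0.11 -0.13  0.3 ] turn 0.001 F [ 0.1  0.7 -2.4] gap 18.4 vertical -0.9996
fwd,left,up mm [ 22.3 -80.8  51.1] th 0.875 r 0.0666 Fchest [ 0.7  0.2 -2. ]
t 7.23 ee [0.4713 0.0319 0.1375] yaw 0.075 rows-cm [ 0.11 -0.13  0.37] turn 0.001 F [ 0.7  0.2 -2. ] gap 18.2 vertical -0.9996
fwd,left,up mm [ 22.3 -81.6  51.1] th 0.875 r 0.0667 Fchest [ 0.8  0.  -1.4]
t 7.4 ee [0.4713 0.0311 0.1375] yaw 0.075 rows-cm [ 0.11 -0.13  0.46] turn 0.001 F [ 0.8  0.1 -1.4] gap 18.1 vertical -0.9996
fwd,left,up mm [ 22.2 -81.9  51.1] th 0.874 r 0.0666 Fchest [ 0.5  2.2 -0.5]
t 7.57 ee [0.4713 0.0308 0.1375] yaw 0.075 rows-cm [ 0.11 -0.13  0.49] turn 0.001 F [ 0.3  2.3 -0.5] gap 18.2 vertical -0.9996
```

```bash
for i in 1 2 ; do python3 -m jog '[[0,0,-0.06,0,0.1],[0,0,0,0,0.1]]' >/dev/null; python3 -c '
from h import *
st(.88,.077)'; done
```

```text
fwd,left,up mm [ 22.2 -81.9  51.1] th 0.874 r 0.0666 Fchest [-0.2  1.6 -1.4]
t 7.73 ee [0.4713 0.0308 0.1375] yaw 0.075 rows-cm [ 0.11 -0.13  0.49] turn 0.001 F [-0.4  1.6 -1.4] gap 17.7 vertical -0.9996
fwd,left,up mm [ 22.2 -81.9  51.1] th 0.874 r 0.0666 Fchest [-0.5  2.9 -0.7]
t 7.9 ee [0.4713 0.0308 0.1375] yaw 0.075 rows-cm [ 0.11 -0.13  0.49] turn 0.001 F [-0.7  2.8 -0.7] gap 18.3 vertical -0.9995
```

```bash
python3 -m jog '[[0,0,0.2,0,0.1],[0,0,0,0,0.1]]' >/dev/null; python3 -c '
from h import *
st(.70,.080)'; python3 -m jog '[[0.3,0.23,0,0,0.1],[0.3,0.2,0,0,0.1],[0.25,0.2,0,0,0.1],[0,0,0,0,0.1]]' >/dev/null; python3 -c '
from h import *
st(.6,.080)'
```

```text
fwd,left,up mm [ 22.2 -80.8  51.1] th 0.874 r 0.0667 Fchest [ 0.5  0.8 -2. ]
t 8.07 ee [0.4713 0.0319 0.1375] yaw 0.075 rows-cm [0.91 0.72 0.07] turn 0.001 F [ 0.4  0.8 -2. ] gap 17.9 vertical -0.9996
fwd,left,up mm [ 15.2 -81.2  43.4] th 0.716 r 0.066 Fchest [-0.7  1.6  0.8]
t 8.4 ee [0.4643 0.0309 0.1298] yaw 0.075 rows-cm [0.66 0.4  0.12] turn 0.001 F [-0.9  1.5  0.8] gap 17.9 vertical -0.9996
```

```bash
python3 -m jog '[[0,0,0.13,0,0.1],[0,0,0,0,0.1]]' >/dev/null; python3 -c '
from h import *
st(.6,.080)'; for i in 1 2; do python3 -m jog '[[0.25,0.15,0.02,0,0.1],[0,0,0,0,0.1]]' >/dev/null; python3 -c '
from h import *
st(.6,.080)';done
```

```text
fwd,left,up mm [ 15.4 -80.4  43.6] th 0.722 r 0.066 Fchest [-1.9  0.8  1.6]
t 8.57 ee [0.4644 0.0318 0.13  ] yaw 0.075 rows-cm [0.68 0.43 0.04] turn 0.001 F [-2.   0.6  1.6] gap 18.1 vertical -0.9996
fwd,left,up mm [ 14.  -80.4  41.4] th 0.682 r 0.0657 Fchest [-1.5  0.2  0.1]
t 8.73 ee [0.463  0.0317 0.1278] yaw 0.075 rows-cm [0.47 0.28 0.04] turn 0.001 F [-1.5  0.1  0.1] gap 18.2 vertical -0.9996
fwd,left,up mm [ 12.7 -80.4  38.9] th 0.639 r 0.0652 Fchest [-1.4  0.5  1.5]
t 8.9 ee [0.4617 0.0316 0.1253] yaw 0.076 rows-cm [0.22 0.14 0.04] turn 0.002 F [-1.4  0.4  1.5] gap 18.4 vertical -0.9996
```

```bash
for i in 1 2 3; do python3 -m jog '[[0.3,0.16,0.02,0,0.1],[0,0,0,0,0.1]]' >/dev/null; python3 -c '
from h import *
st(.3,.080)';done
```

```text
fwd,left,up mm [ 11.1 -80.4  35.5] th 0.582 r 0.0645 Fchest [-0.6  0.1  1.1]
t 9.07 ee [0.4601 0.0315 0.1219] yaw 0.076 rows-cm [1.6  0.86 0.03] turn 0.002 F [-0.6  0.   1.1] gap 18.2 vertical -0.9996
fwd,left,up mm [  9.5 -80.3  31.9] th 0.521 r 0.064 Fchest [-1.5 -1.2  0.4]
t 9.23 ee [0.4585 0.0314 0.1183] yaw 0.075 rows-cm [1.25 0.69 0.03] turn 0.001 F [-1.4 -1.3  0.4] gap 18.2 vertical -0.9996
fwd,left,up mm [  8.1 -80.2  28.4] th 0.462 r 0.0636 Fchest [-1.2  0.1  1.1]
t 9.4 ee [0.4571 0.0314 0.1148] yaw 0.075 rows-cm [0.9  0.54 0.02] turn 0.001 F [-1.2 -0.   1.1] gap 18.2 vertical -0.9996
```

```bash
python3 -m jog '[[0.35,0.2,0,0,0.1],[0.35,0.17,0,0,0.1],[0.35,0.15,0,0,0.1],[0,0,0,0,0.1]]' >/dev/null; python3 -c '
from h import *
st(.0,.080)';python3 -m jog '[[0.35,0.12,0,0,0.1],[0.35,0.08,0,0,0.1],[0,0,0,0,0.1]]' >/dev/null; python3 -c '
from h import *
st(.0,.080)'
```

```text
fwd,left,up mm [  4.  -80.2  16.9] th 0.271 r 0.0633 Fchest [ 0.5 -0.1  0.6]
t 9.73 ee [0.453  0.0311 0.1033] yaw 0.075 rows-cm [1.68 0.46 0.02] turn 0.001 F [ 0.5 -0.   0.6] gap 18.3 vertical -0.9994
fwd,left,up mm [  2.5 -80.2   9.3] th 0.147 r 0.0632 Fchest [ 0.3 -0.9 -0.4]
t 9.98 ee [0.4515 0.031  0.0957] yaw 0.075 rows-cm [0.92 0.28 0.02] turn 0.001 F [ 0.4 -0.9 -0.4] gap 18.1 vertical -0.9994
```

```bash
python3 -m jog '[[0.35,0.1,0,0,0.1],[0.25,0.05,0,0,0.1],[0,0,0,0,0.1]]' >/dev/null; python3 -c '
from h import *
st(.0,.080)';for i in 1 2 3; do python3 -m jog '[[0.12,0.03,0,0,0.1],[0,0,0,0,0.1]]' >/dev/null; python3 -c '
from h import *
st(.0,.080)'; done
```

```text
fwd,left,up mm [  1.8 -80.2   2.9] th 0.046 r 0.0632 Fchest [ 0.3 -0.5  0.3]
t 10.23 ee [0.4509 0.0309 0.0893] yaw 0.075 rows-cm [0.29 0.19 0.02] turn 0.001 F [ 0.4 -0.4  0.3] gap 18.2 vertical -0.9993
fwd,left,up mm [  1.8 -80.2   1.6] th 0.026 r 0.0633 Fchest [ 1.3 -0.7  0.7]
t 10.4 ee [0.4508 0.0309 0.088 ] yaw 0.075 rows-cm [0.16 0.18 0.02] turn 0.001 F [ 1.3 -0.6  0.7] gap 18.2 vertical -0.9993
fwd,left,up mm [  1.8 -80.2   1.2] th 0.019 r 0.0632 Fchest [-0.2 -0.1  1.9]
t 10.57 ee [0.4508 0.0309 0.0876] yaw 0.075 rows-cm [0.12 0.18 0.02] turn 0.001 F [-0.2 -0.1  1.9] gap 17.9 vertical -0.9993
fwd,left,up mm [  1.8 -80.2   1.2] th 0.019 r 0.0632 Fchest [-1.2 -0.8  1.3]
t 10.73 ee [0.4508 0.0309 0.0876] yaw 0.075 rows-cm [0.12 0.18 0.02] turn 0.001 F [-1.2 -0.9  1.3] gap 18.1 vertical -0.9993
```

```bash
python3 -m jog '[[0,0,0,0,0.4],[0,0,0,0,0.5],[0,0,0,0,0.5],[0,0,0,0,0.5],[-0.5,0.3,0,0,0.5],[-1.5,0.5,0,0,0.5],[-2.5,0.5,0,0,0.5],[-2.5,0.5,0,0,0.5],[-2.5,0.5,0,0,0.5],[-2,0,0,0,0.5],[0,0,0,0,0.5],[0,0,0,0,0.5]]'
python3 - <<'E'
from h import *
st(0,.08); im=save("wrist","w4.png")
u=proj("wrist",[K0[0],K0[1],.104]-ey*.08+ex*0.001); print("exp knob px",u)
for r in finder.regions_of("knob","wrist")[:2]: print(r["conf"],r["bbox"])
E
```

```text
time: 11.73
ee_pos: [0.4168, 0.0289, 0.2027]
ee_rot: [-0.488, 0.523, -0.473, -0.514]
ft_force: [-0.0, 0.3, -1.1]
finger_gap: 0.0427
fwd,left,up mm [-32.3 -79.7 116.3] th 0.874 r 0.1516 Fchest [ 0.   0.3 -1.1]
t 11.73 ee [0.4168 0.0289 0.2027] yaw 0.075 rows-cm [11.71 -2.94 -0.09] turn 0.001 F [-0.   0.3 -1.1] gap 42.7 vertical -0.9997
exp knob px [[272.29389574 248.22304661]]
0.56 [274.1, 277.6, 27.3, 83.8]
```

View pics/w4.png

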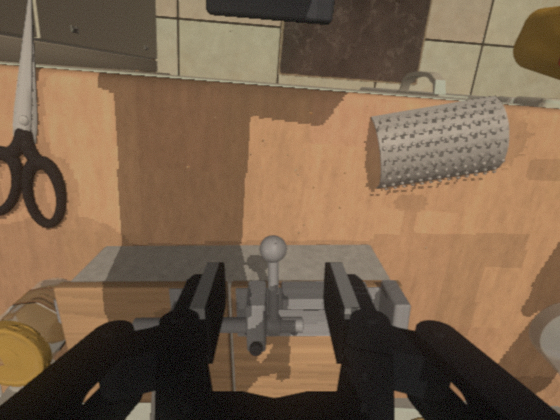

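```bash
python3 -m jog '[[-2,0.5,0,0,0.5],[0,0,0,0,0.5],[0,0,0,0,0.5]]'; python3 -c '
from h import *
for r in finder.regions_of("knob","wrist")[:1]: print(r["conf"],r["bbox"])
arm.finish_job()'
```

```text
time: 12.08
ee_pos: [0.4088, 0.0286, 0.2166]
ee_rot: [-0.486, 0.52, -0.476, -0.517]
ft_force: [-0.2, -0.5, -0.2]
finger_gap: 0.043
0.56 [274.1, 277.6, 27.3, 83.8]
the job is handed in; nothing more can be done
```

The bolt is shot and the job is handed in, at about 12 s on the robot's clock. I lifted the handle to about 0.9 rad and slid the bolt right until I felt the end stop at about 82 mm. I then backed off to about 80 mm and lowered the handle all the way into the far notch, then let go and withdrew the arm.

- **Final position:** after release, the wrist picture showed the knob at pixel (273, 248). A level, seated handle was expected at (272, 248), so it agrees to within about 1 px. The picture also showed the bolt reaching across the lid seam to the right leaf. The keeper was mostly hidden behind a finger, so I did not see the bolt end inside it.
- **Forces:** the wrist readings I took stayed under about 4 N. They were taken between moves, so short peaks within a move were not seen. The gripper touched nothing when I handed in.
- **Disagreements:** the pictures put the far notch at 77–80 mm. Feeling for the stop gave about 80 mm, which I used. The gripped angle read 0.02 rad at the bottom instead of 0, with the last two steps going no lower.
- **Not checked:** the last knob detection before hand-in came from the same picture, so it adds nothing new. The grater, scissors and honey jar looked untouched in the last picture. I did not check the teaspoon, mug, tumbler, sugar pot or beaker again.

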